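Shut the air stop valve, back it off two turns and hold it

TASK

Someone has hung a roll of masking tape over the handle of the compressed-air stop valve on the bench: lift it up off the handle and put it lying flat in the yellow tray. Then take the handle, wind the red handwheel clockwise until the valve is shut against its stop, and back it off exactly two full turns, counter-clockwise. Finish while still gripping the handle there, keeping the wheel still so that it cannot creep as the line fills, and leave the other things on the bench where they are.

Things in the scene. Friction and masses are not known exactly. Their poses are not given: they have to be found in the camera images.
- handwheel (a joint): Turn of the red valve handwheel, rad: 0 = shut against its stop (a hard stop), growing as it is opened, counter-clockwise seen from above; 6.283 is one full turn. It starts 4.12 to 4.68 open (about 0.7 turn). The valve does not rise as it turns. Stem friction is about 0.12 N m (2 N at the handle) and holds the wheel wherever it is left.
- wheel_hub (a point): Centre of the red handwheel (140 mm across, 16 mm thick round rim, three spokes, hub of 34 mm), on its vertical axis, level with the top of its rim, 203 mm above the bench. The dished hub and its nut lie below this level. The valve, its pipes and the filter beside it all stay below the wheel.
- crank_grip: The wheel's upright handle: a black plastic cylinder 22 mm in diameter and 62 mm tall, origin at its middle, 35 mm above the top of the rim (its foot is 4 mm above the rim). It stands on the rim 60 mm from the wheel's axis and travels round with the wheel. It is a revolving handle: it spins freely on its own vertical pin, so a hand can keep one orientation while carrying it round the circle.
- tape_mid (a point): Centre (half-way up, in the middle of the bore) of the roll of tan masking tape: ring of outer diameter 110 mm, bore 76 mm, so the wall is 17 mm thick; 48 mm high; about 0.1 to 0.25 kg. Its z axis is the roll's axis. At the start it lies flat on the top of the wheel with the handle standing up through its bore; the handle's top is 18 mm above the top of the roll.
- tray: Shallow open yellow plastic tray, 210 (x) by 200 (y) by 25 mm high, walls and floor 4 mm, empty, fixed to the bench. Origin at the centre of its underside, on the bench. It stands to the left or the right of the valve; a grey compartment box of about the same size, 45 mm high, stands on the other side.
- glue_bottle: Bystander: white glue bottle with orange cap, 56 mm across, 170 mm tall, upright; origin at the centre of its underside.
- varnish_tin: Bystander: green and silver tin, 84 mm across, 95 mm tall; origin at the centre of its underside.
- pin_jar: Bystander: amber jar with black lid, 60 mm across, 75 mm tall; origin at the centre of its underside.
- sanding_block: Bystander: cork sanding block, 70 by 115 by 34 mm; origin at the centre of its underside.
- screwdriver: Bystander: screwdriver with orange handle, lying on the bench, under 40 mm high; origin under its middle.
- offcut: Bystander: wood offcut, 160 by 45 by 22 mm, lying flat; origin at the centre of its underside.
Not all that is in view belongs to the job. Leave any turquoise look-alike of the part that bears tape_mid alone.

How it is judged:
By the outcome, as a careful person would: the job done as asked, in the order asked, and still so for the second after the job is handed in, while the arm keeps its last pose, push and grip.
It also fails if it takes over 72 s, if anything falls off the work surface, if the arm or the gripper's body presses on something with over 40 N, if the wrist force passes 120 N, or if a joint passes its speed limit or range.

ROBOT

A 6-joint arm with a two-finger parallel gripper is mounted at the origin on the work surface. World frame = base frame: x ahead of the robot, y to its left, z up, the work surface at z = 0. Lengths are in mm, angles in rad, forces in N, time in s.
With the tool pointing down it reaches from about 275 to 750 mm from the base axis. Payload 10.2 kg.
Tool frame: the origin (TCP) lies between the finger pads; the fingertips stand ctrl.tips_ahead ahead of it and the grasp point (between the pads) lies 8 mm behind it (ctrl.tips_ahead is the distance from the TCP to the fingertips, in mm); z points along the fingers, y is the direction in which the jaws open and shut (so a half turn about z gives the same grasp; the last joint's range is limited). The gripper opens to 85 mm and grips with 20 to 120 N. Pads are 22 mm wide; open, the fingers measure 114 mm over their backs; the gripper's body (76 mm by 85 mm) begins 54 mm behind the grasp point. The pads swing forward as they close: fully open they stand 13 mm farther back than shut.
Start: joints at [1.041, 0.313, 1.498, -0, 1.331, -0.223], TCP at [158.568, 500.487, 242.294] pointing down, gripper open.
Joint ranges: [-2.94, 2.94], [-0.97, 2.17], [0.19, 2.56], [-1.23, 4.37], [0.02, 3.11], [-2.88, 2.88]. Speed limits (rad/s): [2.39, 2.39, 3.01, 3.14, 3.14, 3.14].

INTERFACE

Orientations are given as a unit quaternion [w, x, y, z].
In Python, from rig import ctrl gives the robot as it stands. The module is installed in compiled form; this text tells all that it offers.
- The arm moves only by the tool move_arm, never from a script. Its argument "motion" is a list of rows, each an object with "offset": the shift along the tool's x, y, z in m, a list of three; "angular": the turn, a rotation vector about the tool's x, y, z in degrees, a list of three; "jaw": the finger opening in m, from 0 to 0.0854. In form: [{"offset": [tx, ty, tz], "angular": [ax, ay, az], "jaw": jaw}, ...]. A call has 1 to 5 rows; each row is the pose to reach, as a shift and turn from the pose commanded when the call began, along the tool's axes at that moment; what a row does not reach only later rows make up. A row lasts 1/8 s, in which the tool goes at most 62.5 mm and 10.7 degrees, less where a joint would pass 70% of its speed; a pose out of reach is approached as far as the arm can. A call with a gripper value outside its range is refused whole. The fingers move at their own pace and stop on an object; "squeeze" is the grip in N (left out, the last holds). Time passes only in rows, so rows that repeat a pose let the fingers close. It gives the time, the measured TCP pose, the force and the opening at its end, in the units of the state.
- ctrl.sense(): the state, without advancing time (a new reading comes with each control period).
- ctrl.capture(name): name is "side" or "top" or "wrist"; returns a dict with "img" (480x640x3 uint8, red, green, blue), "intrinsics" (3x3 intrinsics, pixels), "rvec" (rotation vector, rad) and "tvec" (3), from world to camera coordinates, as OpenCV has them. Camera axes: x right, y down, z forward; pixel columns grow to the right and rows downward; lengths in mm; the calibration is good to about 2 mm. A picture is of the moment at which its call begins. There is no depth.
- ctrl.finish_job(): hands the job in, once; it reports no verdict.
The state is a dict: "time_s": time; "joints": joint angles; "dq": joint speeds; "tau": joint torques, N m; "eef_pos": TCP position; "ee_rot": TCP orientation; "force": force on the tool from outside, world axes, zero at the start; "wrist_torque": the same for the moment, N m; "grip_width": opening from 0.0 (shut) to 1.0 (fully open).
Only numpy, scipy, OpenCV 4.12 (cv2) and the standard library are available. Lean on these libraries where they do the work, as an engineer would, in place of code of your own. Each camera call takes 0.05 s, during which the arm holds its last target. There are 200 camera calls.

## Working session

There is one attempt and no reset: what is moved stays moved. The work goes in short steps, Python scripts to look and compute and a tool call to move; the robot and the scene stay as the last step left them, time stands still between calls to the robot, and variables do not carry over. Pictures are saved under pics/ and viewed, about 8 in all and at most 12, crops included, and the job is handed in when it is done.

Besides the shell and the picture viewer there is one more tool, called after "Call:" by a JSON object that holds its "op" and its "data". move_arm: Moves the arm, as the interface text tells. Its arguments: {"type":"object","properties":{"motion":{"type":"array","items":{"type":"object","properties":{"offset":{"type":"array","items":{"type":"number"}},"angular":{"type":"array","items":{"type":"number"}},"jaw":{"type":"number"}}}},"squeeze":{"type":"number"}},"required":["motion"]}

```bash
mkdir -p pics; cat > h.py <<'E'
import numpy as np, cv2
from rig import ctrl
def cap(n,f=None):
    c=ctrl.capture(n)
    if f: cv2.imwrite('pics/'+f,c['img'][:,:,::-1])
    return c
def ray(c,u,v):
    K=np.array(c['intrinsics'],float);R=cv2.Rodrigues(np.array(c['rvec'],float))[0];t=np.array(c['tvec'],float).ravel()
    return -R.T@t, R.T@np.linalg.solve(K,[u,v,1.])
def onz(c,u,v,z):
    o,d=ray(c,u,v); return o+d*(z-o[2])/d[2]
def proj(c,p):
    return cv2.projectPoints(np.array(p,float).reshape(-1,3),np.array(c['rvec'],float),np.array(c['tvec'],float),np.array(c['intrinsics'],float),None)[0].reshape(-1,2)
E
python3 - <<'E'
from h import *
a=cap('top','top0.png');b=cap('side','side0.png')
s=ctrl.sense();print(s,ctrl.tips_ahead)
for c in(a,b):print(ray(c,320,240))
E
```

```text
{'time_s': 0.1, 'joints': array([ 1.04061991e+00,  3.13417446e-01,  1.49832788e+00,  2.05300903e-05,
        1.33103519e+00, -2.23405472e-01]), 'dq': array([-2.02136653e-03, -2.04942628e-03, -2.34485106e-03, -2.95372533e-04,
       -6.83968213e-05, -2.47871945e-04]), 'tau': array([ 3.90181391e-03, -4.12902439e+01, -2.60142589e+01, -1.23791856e-04,
        3.04055437e-03, -1.45155354e-05]), 'eef_pos': array([158.44038923, 500.29949826, 241.79284266]), 'ee_rot': array([-2.27800556e-04,  1.52787117e-01,  9.88258946e-01, -5.48598366e-04]), 'force': array([-0.60367895,  0.12240096,  0.92768187]), 'wrist_torque': array([0.01800611, 0.0041529 , 0.00304216]), 'grip_width': 1.0027413945388952} 11.0
(array([ 284.87670146,    2.46710597, 1282.41922396]), array([ 0.19464574,  0.00354457, -0.98097216]))
(array([-213.27600047, -826.42202649, 1161.75473496]), array([ 0.48271487,  0.55610606, -0.67671197]))
```

View pics/top0.png

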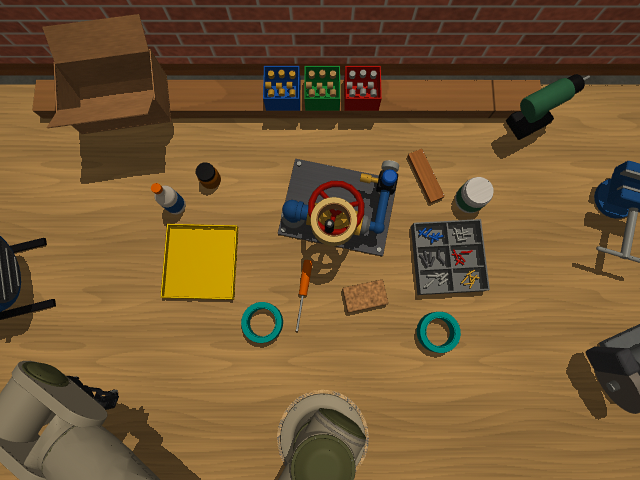

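View pics/side0.png

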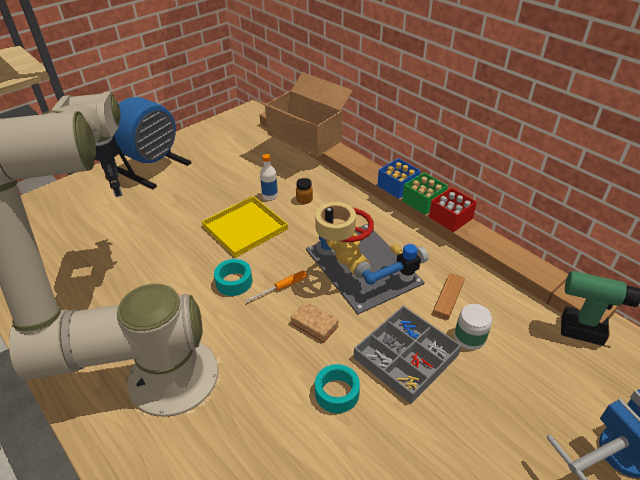

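Top view: the tan roll lies on the red wheel at (334,219), with the black handle near (329,226). The tray is at (200,262). Candidates for the roll are the tan ring (334,219) and the turquoise rings (262,323) and (439,332), which also show in the side view. I choose the tan one. Next I measure positions and check a close crop.

```bash
python3 - <<'E'
from h import *
a=cap('top');im=a['img'];hsv=cv2.cvtColor(im,cv2.COLOR_RGB2HSV)
b=cap('side')
# tray
m=cv2.inRange(hsv,(22,180,90),(35,255,255));m[:, :150]=0;m[:,250:]=0
ys,xs=np.nonzero(m);r=cv2.minAreaRect(np.c_[xs,ys].astype(np.float32));print('tray',r,onz(a,*r[0],20))
# wheel red
m=cv2.inRange(hsv,(0,170,80),(6,255,255))|cv2.inRange(hsv,(174,170,80),(180,255,255));m[:170]=0;m[260:]=0;m[:,:290]=0;m[:,375:]=0
ys,xs=np.nonzero(m);p=np.array([onz(a,x,y,198)[:2] for x,y in zip(xs,ys)])
h=cv2.convexHull(np.c_[xs,ys].astype(np.int32));hp=np.array([onz(a,*q[0],195)[:2] for q in h])
top=hp[hp[:,0]>np.median(p[:,0])-5]
A=np.c_[2*top,np.ones(len(top))];s=np.linalg.lstsq(A,(top**2).sum(1),rcond=None)[0];print('hub',s[:2],np.sqrt(s[2]+s[0]**2+s[1]**2),len(top))
for u,v in((334,219),):print('tape',onz(a,u,v,251))
print('handle',onz(a,330,223,269))
x=np.hstack([cv2.resize(im[165:265,275:395],(480,400),interpolation=2),cv2.resize(b['img'][195:275,290:386],(480,400),interpolation=2)])
cv2.imwrite('pics/crop.png',cv2.resize(x,(800,333))[:,:,::-1])
E
```

```text
tray ((199.0619659423828, 261.0175476074219), (74.58859252929688, 74.3074722290039), 1.7899105548858643) [475.39812456 348.17407011  20.        ]
hub [584.77530343 -32.99667458] 68.98328794788462 10
tape [539.74262271 -26.70589484 251.        ]
handle [525.83418468 -16.92500006 269.        ]
```

View pics/crop.png

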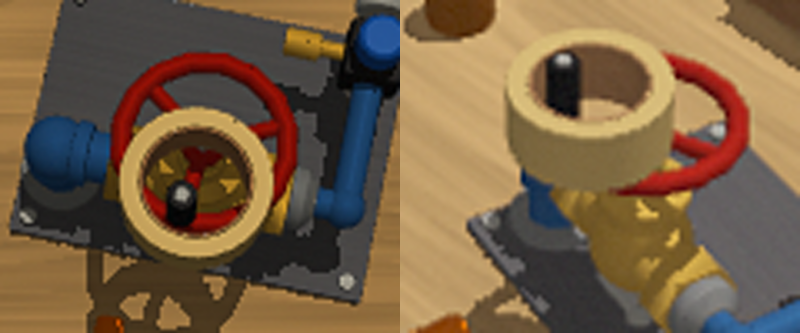

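The crop confirms the tan roll with the black handle through its bore, at the near-left of the bore. I will grip the wall on the opposite side of the bore, at +x,-y.

```bash
cat >> h.py <<'E'
from scipy.spatial.transform import Rotation as Ro
import json
def rot(phi): # tool down, tool y at world angle phi deg
    a=np.radians(phi);y=np.array([np.cos(a),np.sin(a),0]);z=np.array([0,0,-1.]);return Ro.from_matrix(np.c_[np.cross(y,z),y,z])
def cur():
    s=ctrl.sense();q=s['ee_rot'];return np.array(s['eef_pos']),Ro.from_quat([q[1],q[2],q[3],q[0]])
def show(p0,R0,wps,jaw):
    # wps: list of (pos,phi): one row each; calls of 5
    for i in range(0,len(wps),5):
        print(json.dumps([{"offset":[round(float(v),4) for v in R0.inv().apply(np.array(p)-p0)/1000],"angular":[round(float(v),1) for v in (R0.inv()*rot(f)).as_rotvec(degrees=True)],"jaw":jaw} for p,f in wps[i:i+5]]))
        p0,R0=np.array(wps[min(i+4,len(wps)-1)][0],float),rot(wps[min(i+4,len(wps)-1)][1])
def lin(p0,f0,p1,f1,n):
    p0,p1=np.array(p0,float),np.array(p1,float);return [(p0+(p1-p0)*k/n,f0+(f1-f0)*k/n) for k in range(1,n+1)]
E
python3 - <<'E'
from h import *
p,R=cur()
w=lin(p,72.4,[170,490,360],72.4,3)
w+=lin(w[-1][0],72.4,[573,-60,345],-45,16)+[(np.array([573,-60,345]),-45)]
show(p,R,w,0.04)
E
```

```text
[{"offset": [-0.0047, -0.0022, -0.0393], "angular": [-0.0, -0.0, 0.0], "jaw": 0.04}, {"offset": [-0.0094, -0.0043, -0.0787], "angular": [-0.0, -0.0, 0.0], "jaw": 0.04}, {"offset": [-0.0141, -0.0065, -0.118], "angular": [-0.0, -0.0, 0.0], "jaw": 0.04}, {"offset": [-0.0485, -0.0317, -0.1171], "angular": [-0.0, -0.0, 7.4], "jaw": 0.04}, {"offset": [-0.0828, -0.0568, -0.1161], "angular": [-0.0, -0.0, 14.7], "jaw": 0.04}]
[{"offset": [-0.0397, -0.0156, 0.0009], "angular": [0.0, 0.0, 7.3], "jaw": 0.04}, {"offset": [-0.0793, -0.0312, 0.0019], "angular": [0.0, 0.0, 14.7], "jaw": 0.04}, {"offset": [-0.119, -0.0468, 0.0028], "angular": [0.0, 0.0, 22.0], "jaw": 0.04}, {"offset": [-0.1586, -0.0625, 0.0037], "angular": [0.0, 0.0, 29.3], "jaw": 0.04}, {"offset": [-0.1983, -0.0781, 0.0047], "angular": [0.0, 0.0, 36.7], "jaw": 0.04}]
[{"offset": [-0.0411, 0.0112, 0.0009], "angular": [0.0, 0.0, 7.3], "jaw": 0.04}, {"offset": [-0.0823, 0.0223, 0.0019], "angular": [0.0, 0.0, 14.7], "jaw": 0.04}, {"offset": [-0.1234, 0.0335, 0.0028], "angular": [0.0, 0.0, 22.0], "jaw": 0.04}, {"offset": [-0.1645, 0.0447, 0.0038], "angular": [0.0, 0.0, 29.4], "jaw": 0.04}, {"offset": [-0.2056, 0.0558, 0.0047], "angular": [0.0, 0.0, 36.7], "jaw": 0.04}]
[{"offset": [-0.0263, 0.0335, 0.0009], "angular": [0.0, 0.0, 7.3], "jaw": 0.04}, {"offset": [-0.0526, 0.0671, 0.0019], "angular": [0.0, 0.0, 14.7], "jaw": 0.04}, {"offset": [-0.0789, 0.1006, 0.0028], "angular": [0.0, 0.0, 22.0], "jaw": 0.04}, {"offset": [-0.1052, 0.1341, 0.0038], "angular": [0.0, 0.0, 29.3], "jaw": 0.04}, {"offset": [-0.1052, 0.1341, 0.0038], "angular": [0.0, 0.0, 29.3], "jaw": 0.04}]
```

Call:
{"op": "move_arm", "data": {"motion": [{"offset": [-0.0047, -0.002, -0.04], "angular": [0, 0, 0], "jaw": 0.04}, {"offset": [-0.009, -0.004, -0.079], "angular": [0, 0, 0], "jaw": 0.04}, {"offset": [-0.014, -0.0065, -0.118], "angular": [0, 0, 0], "jaw": 0.04}, {"offset": [-0.0485, -0.032, -0.117], "angular": [0, 0, 7.4], "jaw": 0.04}, {"offset": [-0.083, -0.057, -0.116], "angular": [0, 0, 14.7], "jaw": 0.04}]}}

```text
time_s: 0.82
eef_pos: [220.9, 420.2, 358.3]
ee_rot: [0.0, 0.28, 0.96, 0.0]
force: [0.8, 0.5, 0.2]
grip_width: 0.467
```

Call:
{"op": "move_arm", "data": {"motion": [{"offset": [-0.04, -0.016, 0.001], "angular": [0, 0, 7.3], "jaw": 0.04}, {"offset": [-0.079, -0.031, 0.002], "angular": [0, 0, 14.7], "jaw": 0.04}, {"offset": [-0.119, -0.047, 0.003], "angular": [0, 0, 22], "jaw": 0.04}, {"offset": [-0.159, -0.0625, 0.004], "angular": [0, 0, 29.3], "jaw": 0.04}, {"offset": [-0.198, -0.078, 0.005], "angular": [0, 0, 36.7], "jaw": 0.04}]}}

```text
time_s: 1.45
eef_pos: [346.8, 248.1, 353.2]
ee_rot: [-0.0, 0.568, 0.823, -0.0]
force: [0.1, 1.1, 0.6]
grip_width: 0.469
```

Call:
{"op": "move_arm", "data": {"motion": [{"offset": [-0.041, 0.011, 0.001], "angular": [0, 0, 7.3], "jaw": 0.04}, {"offset": [-0.082, 0.022, 0.002], "angular": [0, 0, 14.7], "jaw": 0.04}, {"offset": [-0.123, 0.0335, 0.003], "angular": [0, 0, 22], "jaw": 0.04}, {"offset": [-0.1645, 0.045, 0.004], "angular": [0, 0, 29.4], "jaw": 0.04}, {"offset": [-0.2056, 0.056, 0.005], "angular": [0, 0, 36.7], "jaw": 0.04}]}}

```text
time_s: 2.08
eef_pos: [472.9, 76.3, 348.2]
ee_rot: [-0.0, 0.798, 0.602, -0.0]
force: [-0.2, 0.6, 0.3]
grip_width: 0.47
```

Call:
{"op": "move_arm", "data": {"motion": [{"offset": [-0.026, 0.0335, 0.001], "angular": [0, 0, 7.3], "jaw": 0.04}, {"offset": [-0.053, 0.067, 0.002], "angular": [0, 0, 14.7], "jaw": 0.04}, {"offset": [-0.079, 0.1, 0.003], "angular": [0, 0, 22], "jaw": 0.04}, {"offset": [-0.105, 0.134, 0.004], "angular": [0, 0, 29.3], "jaw": 0.04}, {"offset": [-0.105, 0.134, 0.004], "angular": [0, 0, 29.3], "jaw": 0.04}]}}

```text
time_s: 2.7
eef_pos: [573.7, -61.8, 342.8]
ee_rot: [-0.001, 0.924, 0.381, -0.001]
force: [-0.1, 0.2, -0.0]
grip_width: 0.472
```

```bash
python3 - <<'E'
from h import *
c=cap('wrist','w1.png');print(ctrl.sense());print(ray(c,320,240))
P=proj(c,[[540+55*np.cos(t),-27+55*np.sin(t),251] for t in np.linspace(0,6.28,60)])
im=c['img'].copy();cv2.polylines(im,[P.astype(np.int32)],True,(0,255,255));
for q in proj(c,[[573,-60,251],[526,-17,269],[585,-33,203]]):cv2.circle(im,tuple(int(v) for v in q),4,(255,0,255),1)
cv2.imwrite('pics/w1.png',im[:,:,::-1])
E
```

```text
{'time_s': 2.75, 'joints': array([-3.08365738e-01,  3.87581669e-01,  1.13544470e+00,  9.45747880e-05,
        1.62025304e+00,  4.77467139e-01]), 'dq': array([ 0.02944357, -0.03678703,  0.02150327,  0.00374774,  0.00057351,
       -0.00981612]), 'tau': array([ -1.67216185, -44.53799486, -27.95192599,  -0.09417006,
        -0.05783258,   0.12733695]), 'eef_pos': array([573.06227091, -60.45395518, 343.37110773]), 'ee_rot': array([-5.79964499e-04,  9.23961481e-01,  3.82484598e-01, -6.14132583e-04]), 'force': array([-0.17580686,  0.30069637, -0.32802906]), 'wrist_torque': array([-0.00306851, -0.0225168 , -0.01423874]), 'grip_width': 0.46635537285674283}
(array([621.03602991, -15.52892558, 473.48848558]), array([-0.19365054, -0.19787619, -0.96099833]))
```

View pics/w1.png

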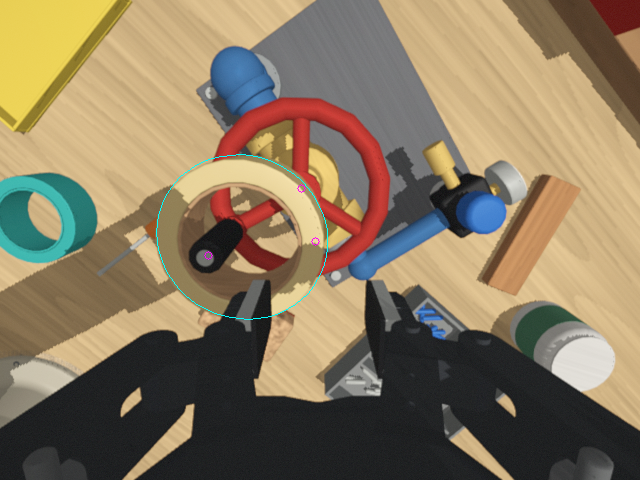

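The projected ring and handle match the picture: ring centre about (242,237), grip spot at (316,241), handle top at (207,257). I descend and grip.

Call:
{"op": "move_arm", "data": {"motion": [{"offset": [0, 0, 0.045], "angular": [0, 0, 0], "jaw": 0.04}, {"offset": [0, 0, 0.08], "angular": [0, 0, 0], "jaw": 0.04}, {"offset": [0, 0, 0.105], "angular": [0, 0, 0], "jaw": 0.04}, {"offset": [0, 0, 0.118], "angular": [0, 0, 0], "jaw": 0.04}, {"offset": [0, 0, 0.118], "angular": [0, 0, 0], "jaw": 0.04}]}}

```text
time_s: 3.38
eef_pos: [572.7, -59.2, 226.4]
ee_rot: [-0.0, 0.924, 0.383, -0.0]
force: [-0.0, -0.2, 0.3]
grip_width: 0.468
```

Call:
{"op": "move_arm", "data": {"motion": [{"offset": [0, 0, 0], "angular": [0, 0, 0], "jaw": 0.025}, {"offset": [0, 0, 0], "angular": [0, 0, 0], "jaw": 0.018}, {"offset": [0, 0, 0], "angular": [0, 0, 0], "jaw": 0.008}, {"offset": [0, 0, 0], "angular": [0, 0, 0], "jaw": 0.008}, {"offset": [0, 0, 0], "angular": [0, 0, 0], "jaw": 0.008}], "squeeze": 50}}

```text
time_s: 4.0
eef_pos: [573.0, -59.7, 227.5]
ee_rot: [0.0, 0.924, 0.383, 0.001]
force: [-1.3, -0.4, 4.9]
grip_width: 0.191
```

Call:
{"op": "move_arm", "data": {"motion": [{"offset": [0, 0, -0.01], "angular": [0, 0, 0], "jaw": 0.008}, {"offset": [0, 0, -0.03], "angular": [0, 0, 0], "jaw": 0.008}, {"offset": [0, 0, -0.06], "angular": [0, 0, 0], "jaw": 0.008}, {"offset": [0, 0, -0.1], "angular": [0, 0, 0], "jaw": 0.008}, {"offset": [0, 0, -0.12], "angular": [0, 0, 0], "jaw": 0.008}]}}

```text
time_s: 4.62
eef_pos: [573.1, -59.8, 349.0]
ee_rot: [0.001, 0.924, 0.383, 0.001]
force: [0.1, -0.1, -2.7]
grip_width: 0.189
```

```bash
python3 - <<'E'
from h import *
c=cap('wrist');b=cap('side');a=cap('top')
s=ctrl.sense();print(s['time_s'],s['eef_pos'],s['force'],s['grip_width'])
x=np.hstack([cv2.resize(c['img'],(400,300)),cv2.resize(b['img'][130:280,260:460],(400,300))])
cv2.imwrite('pics/lift.png',x[:,:,::-1])
h=cv2.cvtColor(a['img'],cv2.COLOR_RGB2HSV)
m=cv2.inRange(h,(3,200,180),(15,255,255))
n,l,st,ce=cv2.connectedComponentsWithStats(m);print([(st[i],ce[i],onz(a,*ce[i],170)) for i in range(1,n) if st[i][4]>20])
E
```

```text
4.775 [573.04201935 -59.81045568 346.89817526] [-0.32220049 -0.11495806 -2.48945786] 0.19462013300662329
[(array([151, 183,  10,   9,  66], dtype=int32), array([155.28787879, 187.27272727]), array([643.8647343, 428.3016514, 170.       ]))]
```

View pics/lift.png

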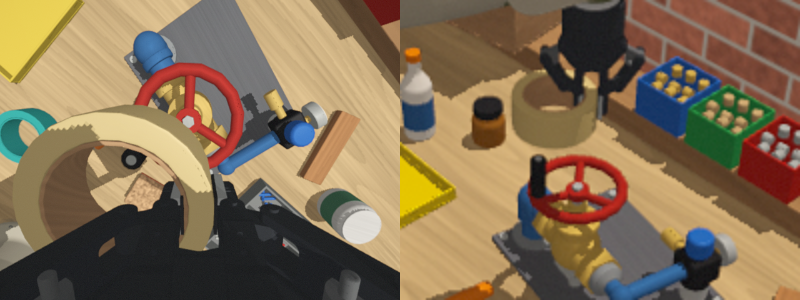

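The roll is lifted clear: the side crop shows it hanging level from the gripper above the wheel, with the handle free at its foot. Next I carry it to the tray.

Call:
{"op": "move_arm", "data": {"motion": [{"offset": [0.01, -0.014, 0], "angular": [0, 0, 0], "jaw": 0.008}, {"offset": [0.03, -0.0426, 0], "angular": [0, 0, 0], "jaw": 0.008}, {"offset": [0.055, -0.078, 0], "angular": [0, 0, 0], "jaw": 0.008}, {"offset": [0.085, -0.1206, 0], "angular": [0, 0, 0], "jaw": 0.008}, {"offset": [0.115, -0.163, 0], "angular": [0, 0, 0], "jaw": 0.008}]}}

```text
time_s: 5.4
eef_pos: [537.7, 139.3, 345.3]
ee_rot: [-0.0, 0.924, 0.383, -0.001]
force: [0.2, 0.2, -2.0]
grip_width: 0.193
```

Call:
{"op": "move_arm", "data": {"motion": [{"offset": [0.03, -0.0426, 0], "angular": [0, 0, 0], "jaw": 0.008}, {"offset": [0.06, -0.085, 0], "angular": [0, 0, 0], "jaw": 0.008}, {"offset": [0.085, -0.1206, 0], "angular": [0, 0, 0], "jaw": 0.008}, {"offset": [0.1, -0.142, 0], "angular": [0, 0, 0], "jaw": 0.008}, {"offset": [0.1042, -0.1481, 0], "angular": [0, 0, 0], "jaw": 0.008}]}}

```text
time_s: 6.02
eef_pos: [506.5, 317.0, 345.2]
ee_rot: [-0.0, 0.923, 0.384, -0.001]
force: [-0.9, -0.3, -2.3]
grip_width: 0.192
```

Call:
{"op": "move_arm", "data": {"motion": [{"offset": [0, 0, 0.03], "angular": [0, 0, 0], "jaw": 0.008}, {"offset": [0, 0, 0.08], "angular": [0, 0, 0], "jaw": 0.008}, {"offset": [0, 0, 0.13], "angular": [0, 0, 0], "jaw": 0.008}, {"offset": [0, 0, 0.18], "angular": [0, 0, 0], "jaw": 0.008}, {"offset": [0, 0, 0.21], "angular": [0, 0, 0], "jaw": 0.008}]}}

```text
time_s: 6.65
eef_pos: [506.5, 314.2, 133.3]
ee_rot: [0.0, 0.924, 0.383, -0.002]
force: [-0.2, 0.9, -1.2]
grip_width: 0.191
```

```bash
python3 - <<'E'
from h import *
b=cap('side');a=cap('top')
s=ctrl.sense();print(s['time_s'],s['eef_pos'],s['force'],s['grip_width'],s['joints'])
x=np.hstack([cv2.resize(a['img'][150:330,130:370],(400,300)),cv2.resize(b['img'][120:270,180:380],(400,300))])
cv2.imwrite('pics/tray.png',x[:,:,::-1])
E
```

```text
6.75 [505.93857982 314.04755571 132.73654562] [ 0.16189569 -0.91931763 -2.23993922] 0.1951986345370987 [ 3.59021915e-01  5.69474327e-01  1.41043406e+00 -1.85611260e-04
  1.16908741e+00  1.14479419e+00]
```

View pics/tray.png

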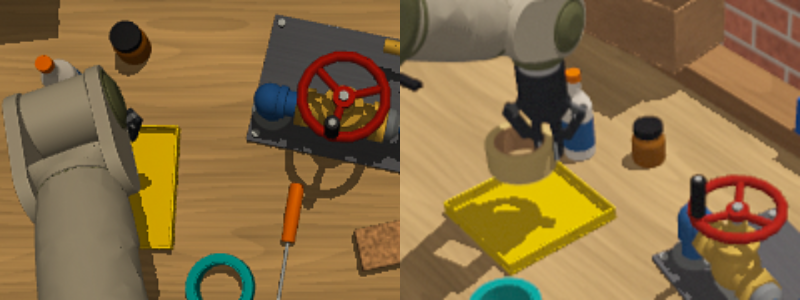

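The roll hangs level above the middle of the tray, clear of the bottle. I lower it, release and retreat.

Call:
{"op": "move_arm", "data": {"motion": [{"offset": [0, 0, 0.04], "angular": [0, 0, 0], "jaw": 0.008}, {"offset": [0, 0, 0.075], "angular": [0, 0, 0], "jaw": 0.008}, {"offset": [0, 0, 0.092], "angular": [0, 0, 0], "jaw": 0.008}, {"offset": [0, 0, 0.099], "angular": [0, 0, 0], "jaw": 0.008}, {"offset": [0, 0, 0.102], "angular": [0, 0, 0], "jaw": 0.008}]}}

```text
time_s: 7.38
eef_pos: [508.4, 315.4, 35.3]
ee_rot: [0.0, 0.924, 0.383, 0.001]
force: [0.3, -1.1, -2.8]
grip_width: 0.194
```

Call:
{"op": "move_arm", "data": {"motion": [{"offset": [0, 0, 0.001], "angular": [0, 0, 0], "jaw": 0.008}, {"offset": [0, 0, 0.001], "angular": [0, 0, 0], "jaw": 0.025}, {"offset": [0, 0, 0.001], "angular": [0, 0, 0], "jaw": 0.035}, {"offset": [0, 0, 0.001], "angular": [0, 0, 0], "jaw": 0.035}, {"offset": [0, 0, 0.001], "angular": [0, 0, 0], "jaw": 0.035}]}}

```text
time_s: 8.0
eef_pos: [507.8, 315.2, 33.4]
ee_rot: [-0.0, 0.924, 0.383, 0.0]
force: [-0.7, 0.1, -0.2]
grip_width: 0.408
```

Call:
{"op": "move_arm", "data": {"motion": [{"offset": [0, 0, -0.02], "angular": [0, 0, 0], "jaw": 0.035}, {"offset": [0, 0, -0.06], "angular": [0, 0, 0], "jaw": 0.035}, {"offset": [0, 0, -0.12], "angular": [0, 0, 0], "jaw": 0.035}, {"offset": [0, 0, -0.18], "angular": [0, 0, 0], "jaw": 0.035}, {"offset": [0, 0, -0.24], "angular": [0, 0, 0], "jaw": 0.035}]}}

```text
time_s: 8.62
eef_pos: [507.4, 315.1, 275.5]
ee_rot: [-0.0, 0.924, 0.383, 0.0]
force: [0.5, 0.8, 0.2]
grip_width: 0.409
```

```bash
python3 - <<'E'
from h import *
s=ctrl.sense();p,R=cur();print(s['time_s'],p,s['joints'])
a=cap('top')['img'];h=cv2.cvtColor(a,cv2.COLOR_RGB2HSV)
# handle at 526,-17 ; grip with tool y so that approach clear of hub; hover z 340
w=lin(p,-45,p+[0,0,60],-45,2)
e=np.array([526,-17,340.])
w+=lin(w[-1][0],-45,e,-15,10)+[(e,-15)]*3
show(p,R,w,0.06)
E
```

```text
8.625 [507.43863128 315.09984177 275.45840686] [3.59727190e-01 4.56821688e-01 1.20618585e+00 1.32564769e-05
 1.47833106e+00 1.14475189e+00]
[{"offset": [0.0, 0.0, -0.03], "angular": [0.0, -0.0, 0.0], "jaw": 0.06}, {"offset": [0.0, 0.0, -0.06], "angular": [0.0, -0.0, 0.0], "jaw": 0.06}, {"offset": [-0.0222, 0.0248, -0.0605], "angular": [0.0, -0.0, -3.0], "jaw": 0.06}, {"offset": [-0.0443, 0.0496, -0.0609], "angular": [0.0, -0.0, -6.0], "jaw": 0.06}, {"offset": [-0.0665, 0.0744, -0.0614], "angular": [0.0, -0.0, -9.0], "jaw": 0.06}]
[{"offset": [-0.0258, 0.021, -0.0005], "angular": [0.0, 0.0, -3.0], "jaw": 0.06}, {"offset": [-0.0516, 0.042, -0.0009], "angular": [0.0, 0.0, -6.0], "jaw": 0.06}, {"offset": [-0.0773, 0.0631, -0.0014], "angular": [0.0, 0.0, -9.0], "jaw": 0.06}, {"offset": [-0.1031, 0.0841, -0.0018], "angular": [0.0, 0.0, -12.0], "jaw": 0.06}, {"offset": [-0.1289, 0.1051, -0.0023], "angular": [0.0, 0.0, -15.0], "jaw": 0.06}]
[{"offset": [-0.0303, 0.0136, -0.0005], "angular": [0.0, 0.0, -3.0], "jaw": 0.06}, {"offset": [-0.0607, 0.0273, -0.0009], "angular": [0.0, 0.0, -6.0], "jaw": 0.06}, {"offset": [-0.0607, 0.0273, -0.0009], "angular": [0.0, 0.0, -6.0], "jaw": 0.06}, {"offset": [-0.0607, 0.0273, -0.0009], "angular": [0.0, 0.0, -6.0], "jaw": 0.06}, {"offset": [-0.0607, 0.0273, -0.0009], "angular": [0.0, 0.0, -6.0], "jaw": 0.06}]
```

Call:
{"op": "move_arm", "data": {"motion": [{"offset": [0, 0, -0.03], "angular": [0, 0, 0], "jaw": 0.06}, {"offset": [0, 0, -0.06], "angular": [0, 0, 0], "jaw": 0.06}, {"offset": [-0.022, 0.025, -0.06], "angular": [0, 0, -4.5], "jaw": 0.06}, {"offset": [-0.044, 0.05, -0.06], "angular": [0, 0, -9], "jaw": 0.06}, {"offset": [-0.0665, 0.0744, -0.06], "angular": [0, 0, -13.5], "jaw": 0.06}]}}

```text
time_s: 9.3
eef_pos: [513.3, 214.6, 333.0]
ee_rot: [-0.0, 0.872, 0.49, -0.0]
force: [0.2, -0.1, -0.1]
grip_width: 0.705
```

```bash
python3 - <<'E'
from h import *
p,R=cur();print(p)
e=np.array([526,-17,340.]);w=lin(p,-31.5,e,0,8)+[(e,0)]*2;show(p,R,w,0.06)
E
```

```text
[513.34057963 214.57887404 333.02145486]
[{"offset": [-0.0239, 0.0164, -0.0009], "angular": [-0.0, 0.0, -3.8], "jaw": 0.06}, {"offset": [-0.0478, 0.0328, -0.0017], "angular": [-0.0, 0.0, -7.7], "jaw": 0.06}, {"offset": [-0.0717, 0.0492, -0.0026], "angular": [-0.0, 0.0, -11.6], "jaw": 0.06}, {"offset": [-0.0956, 0.0656, -0.0035], "angular": [-0.0, 0.0, -15.6], "jaw": 0.06}, {"offset": [-0.1195, 0.082, -0.0044], "angular": [-0.0, 0.0, -19.5], "jaw": 0.06}]
[{"offset": [-0.028, 0.0075, -0.0009], "angular": [0.0, 0.0, -3.9], "jaw": 0.06}, {"offset": [-0.056, 0.0149, -0.0017], "angular": [0.0, 0.0, -7.9], "jaw": 0.06}, {"offset": [-0.084, 0.0224, -0.0026], "angular": [0.0, 0.0, -11.8], "jaw": 0.06}, {"offset": [-0.084, 0.0224, -0.0026], "angular": [0.0, 0.0, -11.8], "jaw": 0.06}, {"offset": [-0.084, 0.0224, -0.0026], "angular": [0.0, 0.0, -11.8], "jaw": 0.06}]
```

Call:
{"op": "move_arm", "data": {"motion": [{"offset": [-0.024, 0.0164, -0.001], "angular": [0, 0, -3.8], "jaw": 0.06}, {"offset": [-0.048, 0.033, -0.002], "angular": [0, 0, -7.7], "jaw": 0.06}, {"offset": [-0.0717, 0.049, -0.003], "angular": [0, 0, -11.6], "jaw": 0.06}, {"offset": [-0.0956, 0.0656, -0.0035], "angular": [0, 0, -15.6], "jaw": 0.06}, {"offset": [-0.1195, 0.082, -0.0044], "angular": [0, 0, -19.5], "jaw": 0.06}]}}

```text
time_s: 9.93
eef_pos: [520.9, 69.9, 337.5]
ee_rot: [-0.0, 0.776, 0.63, 0.0]
force: [-0.9, 0.6, -0.1]
grip_width: 0.702
```

Call:
{"op": "move_arm", "data": {"motion": [{"offset": [-0.028, 0.0075, -0.001], "angular": [0, 0, -3.9], "jaw": 0.06}, {"offset": [-0.056, 0.015, -0.002], "angular": [0, 0, -7.9], "jaw": 0.06}, {"offset": [-0.084, 0.0224, -0.0026], "angular": [0, 0, -11.8], "jaw": 0.06}, {"offset": [-0.084, 0.0224, -0.0026], "angular": [0, 0, -11.8], "jaw": 0.06}, {"offset": [-0.084, 0.0224, -0.0026], "angular": [0, 0, -11.8], "jaw": 0.06}]}}

```text
time_s: 10.55
eef_pos: [525.4, -15.4, 340.2]
ee_rot: [-0.0, 0.708, 0.706, 0.0]
force: [0.5, -0.5, -0.0]
grip_width: 0.7
```

```bash
python3 - <<'E'
from h import *
s=ctrl.sense();p,R=cur();print(s['time_s'],p,R.as_matrix().round(3).tolist(),s['joints'])
c=cap('wrist');b=cap('side')
im=c['img'].copy()
for q in proj(c,[[526,-17,269],[585,-33,203]]):cv2.circle(im,tuple(int(v) for v in q),5,(0,255,255),1)
P=proj(c,[[585+70*np.cos(t),-33+70*np.sin(t),196] for t in np.linspace(0,6.28,60)])
cv2.polylines(im,[P.astype(np.int32)],True,(0,255,255))
x=np.hstack([cv2.resize(im,(400,300)),cv2.resize(b['img'][150:300,180:380],(400,300))])
cv2.imwrite('pics/w2.png',x[:,:,::-1])
E
```

```text
10.55 [525.35472315 -15.36691859 340.22320462] [[0.004, 1.0, 0.0], [1.0, -0.004, 0.0], [0.0, 0.0, -1.0]] [-2.52502408e-01  2.65537663e-01  1.30851463e+00  2.80700448e-04
  1.56760445e+00 -2.48702003e-01]
```

View pics/w2.png

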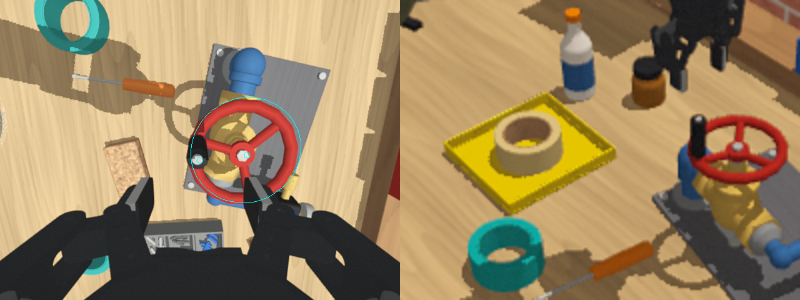

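The side crop shows the roll lying flat in the tray. The predicted handle (197,158) and rim match the wrist view. I descend on the handle and grip it.

Call:
{"op": "move_arm", "data": {"motion": [{"offset": [-0.0015, 0.0005, 0.04], "angular": [0, 0, 0], "jaw": 0.06}, {"offset": [-0.0015, 0.0005, 0.075], "angular": [0, 0, 0], "jaw": 0.06}, {"offset": [-0.0015, 0.0005, 0.095], "angular": [0, 0, 0], "jaw": 0.06}, {"offset": [-0.0015, 0.0005, 0.103], "angular": [0, 0, 0], "jaw": 0.05}, {"offset": [-0.0015, 0.0005, 0.103], "angular": [0, 0, 0], "jaw": 0.04}]}}

```text
time_s: 11.28
eef_pos: [526.0, -17.1, 237.6]
ee_rot: [0.0, 0.708, 0.706, 0.0]
force: [0.6, 0.1, -0.5]
grip_width: 0.467
```

Call:
{"op": "move_arm", "data": {"motion": [{"offset": [0, 0, 0], "angular": [0, 0, 0], "jaw": 0.03}, {"offset": [0, 0, 0], "angular": [0, 0, 0], "jaw": 0.022}, {"offset": [0, 0, 0], "angular": [0, 0, 0], "jaw": 0.012}, {"offset": [0, 0, 0], "angular": [0, 0, 0], "jaw": 0.012}, {"offset": [0, 0, 0], "angular": [0, 0, 0], "jaw": 0.012}], "squeeze": 50}}

```text
time_s: 11.9
eef_pos: [525.4, -17.3, 238.3]
ee_rot: [-0.0, 0.708, 0.706, -0.0]
force: [-7.2, 0.7, 4.8]
grip_width: 0.245
```

```bash
cat >> h.py <<'E'
H=np.array([585.,-33.])
def arc(p,a1,step,r,z,H=H,n0=None):
    # from angle of p (deg) to a1, rows of about step deg
    a0=np.degrees(np.arctan2(p[1]-H[1],p[0]-H[0])) if n0 is None else n0
    n=int(np.ceil(abs(a1-a0)/step));A=np.radians(np.linspace(a0,a1,n+1)[1:])
    return [(np.array([H[0]+r*np.cos(t),H[1]+r*np.sin(t),z]),0) for t in A]
E
python3 - <<'E'
from h import *
s=ctrl.sense();p,R=cur();print(p,s['force'],s['grip_width'],np.degrees(np.arctan2(*(p[:2]-H)[::-1])),np.hypot(*(p[:2]-H)))
show(p,R,arc(p,40,12.5,60,p[2]),0.012)
E
```

```text
[525.38031385 -17.2773937  238.2976767 ] [-7.22086159  0.7462391   4.84983508] 0.2447199458981828 165.22658813668548 61.657986710969396
[{"offset": [0.0107, 0.0057, -0.0], "angular": [-0.0, 0.0, -0.2], "jaw": 0.012}, {"offset": [0.0209, 0.012, -0.0], "angular": [-0.0, 0.0, -0.2], "jaw": 0.012}, {"offset": [0.0296, 0.0201, -0.0], "angular": [-0.0, 0.0, -0.2], "jaw": 0.012}, {"offset": [0.0365, 0.0298, -0.0], "angular": [-0.0, 0.0, -0.2], "jaw": 0.012}, {"offset": [0.0414, 0.0407, -0.0], "angular": [-0.0, 0.0, -0.2], "jaw": 0.012}]
[{"offset": [0.0026, 0.0116, 0.0], "angular": [0.0, 0.0, 0.0], "jaw": 0.012}, {"offset": [0.0029, 0.0235, 0.0], "angular": [0.0, 0.0, 0.0], "jaw": 0.012}, {"offset": [0.0008, 0.0352, 0.0], "angular": [0.0, 0.0, 0.0], "jaw": 0.012}, {"offset": [-0.0036, 0.0463, 0.0], "angular": [0.0, 0.0, 0.0], "jaw": 0.012}, {"offset": [-0.0101, 0.0563, 0.0], "angular": [0.0, 0.0, 0.0], "jaw": 0.012}]
[{"offset": [-0.0083, 0.0085, 0.0], "angular": [0.0, 0.0, 0.0], "jaw": 0.012}]
```

```bash
sed -i 's/^H=.*/H=np.array([583.5,-33.])/' h.py; python3 - <<'E'
from h import *
p,R=cur();a=np.radians(164.9);p0=np.array([H[0]+60*np.cos(a),H[1]+60*np.sin(a),p[2]])
show(p0,rot(0),arc(p,115,10,60,p[2],n0=164.9),0.012)
E
```

```text
[{"offset": [0.0098, 0.0036, 0.0], "angular": [0.0, 0.0, 0.0], "jaw": 0.012}, {"offset": [0.0188, 0.0088, 0.0], "angular": [0.0, 0.0, 0.0], "jaw": 0.012}, {"offset": [0.0268, 0.0155, 0.0], "angular": [0.0, 0.0, 0.0], "jaw": 0.012}, {"offset": [0.0335, 0.0235, 0.0], "angular": [0.0, 0.0, 0.0], "jaw": 0.012}, {"offset": [0.0387, 0.0326, 0.0], "angular": [0.0, 0.0, 0.0], "jaw": 0.012}]
```

Call:
{"op": "move_arm", "data": {"motion": [{"offset": [0.0098, 0.003, 0], "angular": [0, 0, 0], "jaw": 0.012}, {"offset": [0.0188, 0.008, 0], "angular": [0, 0, 0], "jaw": 0.012}, {"offset": [0.0268, 0.015, 0], "angular": [0, 0, 0], "jaw": 0.012}, {"offset": [0.0335, 0.023, 0], "angular": [0, 0, 0], "jaw": 0.012}, {"offset": [0.0387, 0.032, 0], "angular": [0, 0, 0], "jaw": 0.012}]}}

```text
time_s: 12.52
eef_pos: [560.3, 17.0, 238.4]
ee_rot: [0.005, 0.709, 0.705, -0.001]
force: [6.9, -29.2, -1.4]
grip_width: 0.245
```

```bash
python3 - <<'E'
from h import *
s=ctrl.sense();p,R=cur();print(p,s['force'],s['wrist_torque'],np.degrees(np.arctan2(*(p[:2]-H)[::-1])),np.hypot(*(p[:2]-H)))
c=cap('top');p,R=cur();print(p,ctrl.sense()['force'])
E
```

```text
[560.25631196  17.01041234 238.38398031] [  6.87250726 -29.17251884  -1.42955622] [-4.3130196  -1.00554003 -0.03254966] 114.92792003567885 55.148076810042305
[561.14172696  17.24084735 238.40947491] [ 11.57608232 -21.59099451  -0.57549907]
```

The radial force is too large, so the hub estimate is off. I refit the hub from the now uncovered rim.

```bash
python3 - <<'E'
from h import *
from scipy.optimize import least_squares
for n in('top','wrist','side'):
    c=cap(n);h=cv2.cvtColor(c['img'],cv2.COLOR_RGB2HSV)
    m=cv2.inRange(h,(0,150,60),(6,255,255))|cv2.inRange(h,(174,150,60),(180,255,255))
    ys,xs=np.nonzero(m);P=np.array([onz(c,x,y,195)[:2] for x,y in zip(xs,ys)])
    d=np.hypot(*(P-[583,-35]).T);k=(d<85)&(d>48)
    Q=P[k]
    # outer edge: per angular bin max radius
    H0=np.array([583,-35.])
    for _ in range(4):
        v=Q-H0;a=np.degrees(np.arctan2(v[:,1],v[:,0]))//6;r=np.hypot(*v.T)
        out=[];inn=[]
        E=np.array([Q[a==b][np.argmax(r[a==b])] for b in np.unique(a) if (a==b).sum()>3])
        f=least_squares(lambda s:np.hypot(E[:,0]-s[0],E[:,1]-s[1])-s[2],[*H0,70],loss='soft_l1',f_scale=1)
        H0=f.x[:2]
    mid=least_squares(lambda s:np.hypot(Q[:,0]-s[0],Q[:,1]-s[1])-s[2],[*H0,62],loss='soft_l1',f_scale=3).x
    print(n,k.sum(),'outer',f.x.round(1),'all',mid.round(1),len(E))
    if n=='wrist': cv2.imwrite('pics/w3.png',c['img'][:,:,::-1])
print(ctrl.sense()['eef_pos'],ctrl.sense()['force'])
E
```

```text
top 395 outer [584.1 -33.6  69. ] all [584.8 -31.4  64.1] 26
wrist 7250 outer [580.4 -35.5  70.8] all [578.  -38.7  67.4] 30
side 592 outer [578.4 -36.2  69.5] all [578.8 -36.1  61.9] 59
[560.44542803  17.00369909 238.39984287] [ 10.4123922  -21.58401044  -1.24519085]
```

View pics/w3.png

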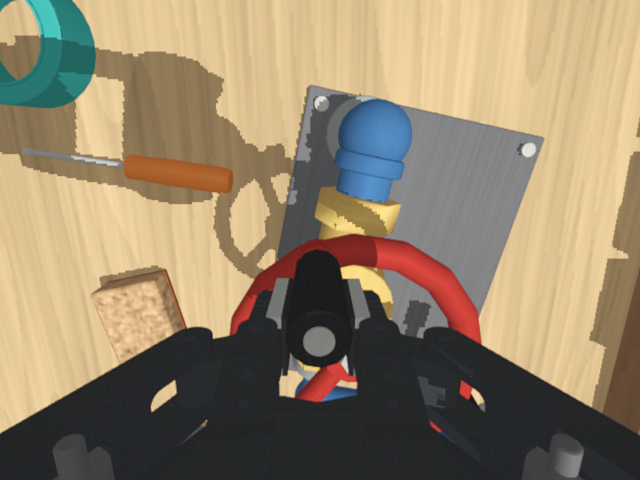

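```bash
python3 - <<'E'
from h import *
c=cap('wrist');s=ctrl.sense();print(s['eef_pos'],s['force'],s['time_s'])
print('handle top',onz(c,319,341,269));print('tcp proj',proj(c,[[*s['eef_pos'][:2],269],[*s['eef_pos'][:2],207]]))
# check calibration: where does rim outer top of image lie
for q in((370,236),(233,325),(481,345)):print(onz(c,*q,195))
E
```

```text
[560.3838492   16.97587802 238.40372192] [ 10.2647623  -21.48503888  -1.93481945] 12.775
handle top [560.08475425  21.80011343 269.        ]
tcp proj [[320.01978787 354.41018436]
 [318.28346873 278.75263033]]
[586.54881879  34.82208431 195.        ]
[514.42221551 -14.37189197 195.        ]
[649.81069651 -28.06162134 195.        ]
```

Call:
{"op": "move_arm", "data": {"motion": [{"offset": [0, 0, 0], "angular": [0, 0, 0], "jaw": 0.035}, {"offset": [0, 0, 0], "angular": [0, 0, 0], "jaw": 0.04}, {"offset": [0, 0, 0], "angular": [0, 0, 0], "jaw": 0.04}, {"offset": [0, 0, 0], "angular": [0, 0, 0], "jaw": 0.04}]}}

```text
time_s: 13.28
eef_pos: [558.0, 21.4, 237.3]
ee_rot: [-0.0, 0.708, 0.706, 0.0]
force: [-0.1, -0.0, -0.4]
grip_width: 0.469
```

```bash
python3 - <<'E'
from h import *
c=cap('wrist');s=ctrl.sense();print(s['eef_pos'],s['ee_rot'],s['force'],s['time_s'])
g=cv2.cvtColor(c['img'],cv2.COLOR_RGB2HSV);m=((g[:,:,1]<60)&(g[:,:,2]>110)).astype(np.uint8);m[:300]=0;m[390:]=0;m[:,:280]=0;m[:,360:]=0
n,l,st,ce=cv2.connectedComponentsWithStats(m);i=1+np.argmax(st[1:,4]);print(st[i],ce[i],onz(c,*ce[i],269))
E
```

```text
[558.00810555  21.34768803 237.34934792] [1.76102402e-05 7.08106580e-01 7.06105565e-01 4.60830120e-05] [ 0.65650445  0.47436643 -0.18057517] 13.325
[310 341  31  28 700] [325.00714286 354.86714286] [559.69832327  21.64903919 269.        ]
```

Call:
{"op": "move_arm", "data": {"motion": [{"offset": [0, 0.0015, 0], "angular": [0, 0, 0], "jaw": 0.03}, {"offset": [0, 0.0015, 0], "angular": [0, 0, 0], "jaw": 0.022}, {"offset": [0, 0.0015, 0], "angular": [0, 0, 0], "jaw": 0.012}, {"offset": [0, 0.0015, 0], "angular": [0, 0, 0], "jaw": 0.012}, {"offset": [0, 0.0015, 0], "angular": [0, 0, 0], "jaw": 0.012}]}}

```text
time_s: 13.95
eef_pos: [559.7, 21.1, 237.5]
ee_rot: [0.0, 0.708, 0.706, 0.0]
force: [2.2, -0.0, 1.2]
grip_width: 0.244
```

```bash
cat >> h.py <<'E'
def capxy(z=269):
    c=cap('wrist');s=ctrl.sense();u,v=proj(c,[[*s['eef_pos'][:2],z]])[0].astype(int)
    g=cv2.cvtColor(c['img'],cv2.COLOR_RGB2HSV);m=((g[:,:,1]<60)&(g[:,:,2]>110)).astype(np.uint8)
    k=np.zeros_like(m);k[v-45:v+35,u-40:u+40]=1;m*=k
    n,l,st,ce=cv2.connectedComponentsWithStats(m);i=1+np.argmax(st[1:,4]);return onz(c,*ce[i],z)[:2],st[i]
E
python3 - <<'E'
from h import *
print(capxy());s=ctrl.sense();p=s['eef_pos'];print(p,s['ee_rot'],s['force'],s['grip_width'])
a=114.2;q=H+60*np.array([np.cos(np.radians(a)),np.sin(np.radians(a))])
show(np.array([*q,0]),rot(0),arc(p,64.2,10,60,0,n0=a),0.012)
E
```

```text
(array([559.15024371,  21.3964926 ]), array([303, 341,  31,  28, 699], dtype=int32))
[559.69995224  21.07423077 237.50525604] [3.00715835e-04 7.08224754e-01 7.05986941e-01 2.14002847e-04] [ 2.09908489 -0.47426529  2.8374958 ] 0.24084234334221014
[{"offset": [0.0034, 0.0099, 0.0], "angular": [0.0, 0.0, 0.0], "jaw": 0.012}, {"offset": [0.0051, 0.0202, 0.0], "angular": [0.0, 0.0, 0.0], "jaw": 0.012}, {"offset": [0.005, 0.0307, 0.0], "angular": [0.0, 0.0, 0.0], "jaw": 0.012}, {"offset": [0.003, 0.0409, 0.0], "angular": [0.0, 0.0, 0.0], "jaw": 0.012}, {"offset": [-0.0007, 0.0507, 0.0], "angular": [0.0, 0.0, 0.0], "jaw": 0.012}]
```

Call:
{"op": "move_arm", "data": {"motion": [{"offset": [0.0034, 0.01, 0], "angular": [0, 0, 0], "jaw": 0.012}, {"offset": [0.005, 0.02, 0], "angular": [0, 0, 0], "jaw": 0.012}, {"offset": [0.005, 0.0305, 0], "angular": [0, 0, 0], "jaw": 0.012}, {"offset": [0.003, 0.041, 0], "angular": [0, 0, 0], "jaw": 0.012}, {"offset": [-0.0007, 0.0505, 0], "angular": [0, 0, 0], "jaw": 0.012}]}}

```text
time_s: 14.62
eef_pos: [609.8, 17.9, 237.4]
ee_rot: [0.001, 0.709, 0.706, -0.003]
force: [-11.8, -15.1, 7.5]
grip_width: 0.243
```

```bash
python3 - <<'E'
from h import *
s=ctrl.sense();print(s['eef_pos'],s['force'])
print(capxy());s=ctrl.sense();p=s['eef_pos'];print(p,s['ee_rot'],s['force'],s['grip_width'])
E
```

```text
[609.80419286  17.90905042 237.44697426] [-11.82754142 -15.11097645   7.48765763]
(array([609.10269891,  18.02394965]), array([302, 342,  31,  28, 695], dtype=int32))
[610.7426433   17.30184054 237.44798116] [ 0.00102533  0.70885427  0.70534993 -0.00245841] [ -4.75412401 -13.73701719   7.48337296] 0.24358048024612486
```

```bash
sed -i 's/^H=.*/H=np.array([581.3,-35.2])/' h.py; python3 - <<'E'
from h import *
show(np.array([610.2,20.4,0]),rot(0),arc(None,-60,12,60,0,n0=60),0.012)
E
```

```text
[{"offset": [-0.011, 0.0112, 0.0], "angular": [0.0, 0.0, 0.0], "jaw": 0.012}, {"offset": [-0.0203, 0.0196, 0.0], "angular": [0.0, 0.0, 0.0], "jaw": 0.012}, {"offset": [-0.0312, 0.0259, 0.0], "angular": [0.0, 0.0, 0.0], "jaw": 0.012}, {"offset": [-0.0431, 0.0298, 0.0], "angular": [0.0, 0.0, 0.0], "jaw": 0.012}, {"offset": [-0.0556, 0.0311, 0.0], "angular": [0.0, 0.0, 0.0], "jaw": 0.012}]
[{"offset": [-0.0125, -0.0013, 0.0], "angular": [0.0, 0.0, 0.0], "jaw": 0.012}, {"offset": [-0.0244, -0.0052, 0.0], "angular": [0.0, 0.0, 0.0], "jaw": 0.012}, {"offset": [-0.0353, -0.0115, 0.0], "angular": [0.0, 0.0, 0.0], "jaw": 0.012}, {"offset": [-0.0446, -0.0199, 0.0], "angular": [0.0, 0.0, 0.0], "jaw": 0.012}, {"offset": [-0.052, -0.03, 0.0], "angular": [0.0, 0.0, 0.0], "jaw": 0.012}]
```

Call:
{"op": "move_arm", "data": {"motion": [{"offset": [-0.011, 0.011, 0.0], "angular": [0, 0, 0], "jaw": 0.012}, {"offset": [-0.0203, 0.0196, 0], "angular": [0, 0, 0], "jaw": 0.012}, {"offset": [-0.031, 0.026, 0], "angular": [0, 0, 0], "jaw": 0.012}, {"offset": [-0.043, 0.03, 0], "angular": [0, 0, 0], "jaw": 0.012}, {"offset": [-0.0556, 0.031, 0], "angular": [0, 0, 0], "jaw": 0.012}]}}

```text
time_s: 15.3
eef_pos: [641.1, -35.3, 237.5]
ee_rot: [-0.001, 0.708, 0.706, 0.0]
force: [-5.8, 2.9, 6.9]
grip_width: 0.246
```

```bash
python3 - <<'E'
from h import *
capxy();s=ctrl.sense();print(s['eef_pos'],s['force'])
E
```

```text
[641.00841713 -37.06407399 237.4616461 ] [-3.56220775 -0.82582282  6.15523442]
```

Call:
{"op": "move_arm", "data": {"motion": [{"offset": [-0.0125, -0.0013, 0.0], "angular": [0, 0, 0], "jaw": 0.012}, {"offset": [-0.0244, -0.005, 0], "angular": [0, 0, 0], "jaw": 0.012}, {"offset": [-0.0353, -0.0115, 0], "angular": [0, 0, 0], "jaw": 0.012}, {"offset": [-0.0446, -0.02, 0], "angular": [0, 0, 0], "jaw": 0.012}, {"offset": [-0.052, -0.03, 0], "angular": [0, 0, 0], "jaw": 0.012}]}}

```text
time_s: 15.98
eef_pos: [610.7, -87.2, 237.5]
ee_rot: [-0.0, 0.708, 0.706, 0.001]
force: [-0.5, 7.4, 5.5]
grip_width: 0.242
```

```bash
python3 - <<'E'
from h import *
print(capxy());s=ctrl.sense();p=s['eef_pos'];print(p,s['force'],np.degrees(np.arctan2(*(p[:2]-H)[::-1])),s['time_s'])
show(np.array([610.2+.001,-86.2-1,0])*[1,1,1],rot(0),arc(None,-90,6,60,0,n0=-60),0.012)
E
```

```text
(array([610.11056597, -86.83020087]), array([303, 340,  31,  29, 705], dtype=int32))
[609.52219908 -87.85571105 237.48553866] [-4.34218772  3.35972362  3.84266948] -61.80975841398555 16.025
[{"offset": [-0.0028, -0.0045, 0.0], "angular": [0.0, 0.0, 0.0], "jaw": 0.012}, {"offset": [-0.0051, -0.0104, 0.0], "angular": [0.0, 0.0, 0.0], "jaw": 0.012}, {"offset": [-0.0067, -0.0164, 0.0], "angular": [0.0, 0.0, 0.0], "jaw": 0.012}, {"offset": [-0.0077, -0.0226, 0.0], "angular": [0.0, 0.0, 0.0], "jaw": 0.012}, {"offset": [-0.008, -0.0289, 0.0], "angular": [0.0, 0.0, 0.0], "jaw": 0.012}]
```

```bash
python3 - <<'E'
from h import *
show(np.array([611.2,-87.2,0]),rot(0),arc(None,-120,5,60,0,n0=-60),0.012)
E
```

```text
[{"offset": [-0.0024, -0.0045, 0.0], "angular": [0.0, 0.0, 0.0], "jaw": 0.012}, {"offset": [-0.0044, -0.0094, 0.0], "angular": [0.0, 0.0, 0.0], "jaw": 0.012}, {"offset": [-0.006, -0.0144, 0.0], "angular": [0.0, 0.0, 0.0], "jaw": 0.012}, {"offset": [-0.0071, -0.0195, 0.0], "angular": [0.0, 0.0, 0.0], "jaw": 0.012}, {"offset": [-0.0078, -0.0247, 0.0], "angular": [0.0, 0.0, 0.0], "jaw": 0.012}]
[{"offset": [-0.0002, -0.0052, 0.0], "angular": [0.0, 0.0, 0.0], "jaw": 0.012}, {"offset": [0.0, -0.0105, 0.0], "angular": [0.0, 0.0, 0.0], "jaw": 0.012}, {"offset": [0.0007, -0.0156, 0.0], "angular": [0.0, 0.0, 0.0], "jaw": 0.012}, {"offset": [0.0018, -0.0208, 0.0], "angular": [0.0, 0.0, 0.0], "jaw": 0.012}, {"offset": [0.0034, -0.0258, 0.0], "angular": [0.0, 0.0, 0.0], "jaw": 0.012}]
[{"offset": [0.002, -0.0048, 0.0], "angular": [0.0, 0.0, 0.0], "jaw": 0.012}, {"offset": [0.0044, -0.0095, 0.0], "angular": [0.0, 0.0, 0.0], "jaw": 0.012}]
```

Call:
{"op": "move_arm", "data": {"motion": [{"offset": [-0.0024, -0.0045, 0.0], "angular": [0, 0, 0], "jaw": 0.012}, {"offset": [-0.0044, -0.0094, 0], "angular": [0, 0, 0], "jaw": 0.012}, {"offset": [-0.006, -0.0144, 0], "angular": [0, 0, 0], "jaw": 0.012}, {"offset": [-0.007, -0.0195, 0], "angular": [0, 0, 0], "jaw": 0.012}, {"offset": [-0.0078, -0.0247, 0], "angular": [0, 0, 0], "jaw": 0.012}]}}

```text
time_s: 16.65
eef_pos: [586.7, -94.8, 237.5]
ee_rot: [0.001, 0.708, 0.706, 0.001]
force: [28.0, 7.4, -3.1]
grip_width: 0.244
```

Call:
{"op": "move_arm", "data": {"motion": [{"offset": [0, 0, 0], "angular": [0, 0, 0], "jaw": 0.012}, {"offset": [0, 0, 0], "angular": [0, 0, 0], "jaw": 0.012}]}}

```text
time_s: 16.9
eef_pos: [587.0, -94.8, 237.5]
ee_rot: [0.001, 0.708, 0.706, 0.001]
force: [7.8, 5.8, 3.7]
grip_width: 0.246
```

```bash
python3 - <<'E'
from h import *
print(capxy());s=ctrl.sense();p=s['eef_pos'];print(p,s['force'],np.degrees(np.arctan2(*(p[:2]-H)[::-1])),s['time_s'])
E
```

```text
(array([586.45613291, -94.4019235 ]), array([303, 340,  31,  29, 699], dtype=int32))
[586.97849511 -94.74238494 237.49158279] [7.48470658 4.57539447 3.42372348] -84.55223766788092 16.95
```

Call:
{"op": "move_arm", "data": {"motion": [{"offset": [0, -0.0015, 0], "angular": [0, 0, 0], "jaw": 0.012}, {"offset": [0, -0.003, 0], "angular": [0, 0, 0], "jaw": 0.012}, {"offset": [0, -0.004, 0], "angular": [0, 0, 0], "jaw": 0.012}, {"offset": [0, -0.004, 0], "angular": [0, 0, 0], "jaw": 0.012}]}}

```text
time_s: 17.45
eef_pos: [586.7, -94.8, 237.6]
ee_rot: [0.005, 0.708, 0.706, 0.005]
force: [33.9, 5.0, -5.4]
grip_width: 0.238
```

```bash
python3 - <<'E'
from h import *
print(capxy());s=ctrl.sense();p=s['eef_pos'];print(p,s['force'],np.degrees(np.arctan2(*(p[:2]-H)[::-1])),s['time_s'])
E
```

```text
(array([586.42999355, -94.36122755]), array([305, 340,  31,  28, 696], dtype=int32))
[586.64580296 -94.7932617  237.61182111] [33.98176637  4.70320809 -5.96173423] -84.87401242480858 17.5
```

The stop is confirmed: 34 N moves the handle only 0.3 mm, with the handle at TCP x≈587.0, y≈-94.8. Next I back off two turns as 8 calls of 90°.

```bash
python3 - <<'E'
from h import *
w=arc(None,-84.6+360,18,60,0,n0=-84.6)
show(np.array([586.95,-94.93,0]),rot(0),w,0.012)
E
```

```text
[{"offset": [0.0047, 0.0182, 0.0], "angular": [0.0, 0.0, 0.0], "jaw": 0.012}, {"offset": [0.0147, 0.034, 0.0], "angular": [0.0, 0.0, 0.0], "jaw": 0.012}, {"offset": [0.0292, 0.046, 0.0], "angular": [0.0, 0.0, 0.0], "jaw": 0.012}, {"offset": [0.0466, 0.0529, 0.0], "angular": [0.0, 0.0, 0.0], "jaw": 0.012}, {"offset": [0.0654, 0.0541, 0.0], "angular": [0.0, 0.0, 0.0], "jaw": 0.012}]
[{"offset": [0.0182, -0.0047, 0.0], "angular": [0.0, 0.0, 0.0], "jaw": 0.012}, {"offset": [0.034, -0.0147, 0.0], "angular": [0.0, 0.0, 0.0], "jaw": 0.012}, {"offset": [0.046, -0.0292, 0.0], "angular": [0.0, 0.0, 0.0], "jaw": 0.012}, {"offset": [0.0529, -0.0466, 0.0], "angular": [0.0, 0.0, 0.0], "jaw": 0.012}, {"offset": [0.0541, -0.0654, 0.0], "angular": [0.0, 0.0, 0.0], "jaw": 0.012}]
[{"offset": [-0.0047, -0.0182, 0.0], "angular": [0.0, 0.0, 0.0], "jaw": 0.012}, {"offset": [-0.0147, -0.034, 0.0], "angular": [0.0, 0.0, 0.0], "jaw": 0.012}, {"offset": [-0.0292, -0.046, 0.0], "angular": [0.0, 0.0, 0.0], "jaw": 0.012}, {"offset": [-0.0466, -0.0529, 0.0], "angular": [0.0, 0.0, 0.0], "jaw": 0.012}, {"offset": [-0.0654, -0.0541, 0.0], "angular": [0.0, 0.0, 0.0], "jaw": 0.012}]
[{"offset": [-0.0182, 0.0047, 0.0], "angular": [0.0, 0.0, 0.0], "jaw": 0.012}, {"offset": [-0.034, 0.0147, 0.0], "angular": [0.0, 0.0, 0.0], "jaw": 0.012}, {"offset": [-0.046, 0.0292, 0.0], "angular": [0.0, 0.0, 0.0], "jaw": 0.012}, {"offset": [-0.0529, 0.0466, 0.0], "angular": [0.0, 0.0, 0.0], "jaw": 0.012}, {"offset": [-0.0541, 0.0654, 0.0], "angular": [0.0, 0.0, 0.0], "jaw": 0.012}]
```

Call:
{"op": "move_arm", "data": {"motion": [{"offset": [0, 0.0045, 0], "angular": [0, 0, 0], "jaw": 0.012}, {"offset": [0, 0.0045, 0], "angular": [0, 0, 0], "jaw": 0.012}]}}

```text
time_s: 17.75
eef_pos: [587.0, -94.7, 237.5]
ee_rot: [0.0, 0.708, 0.706, 0.001]
force: [4.4, 4.6, 4.9]
grip_width: 0.242
```

```bash
python3 - <<'E'
from h import *
print(capxy());s=ctrl.sense();print(s['eef_pos'],s['force'])
E
```

```text
(array([586.47424504, -94.40356673]), array([303, 340,  31,  29, 699], dtype=int32))
[586.99956718 -94.77825639 237.4795672 ] [3.64543025 5.42935603 5.19818003]
```

Call:
{"op": "move_arm", "data": {"motion": [{"offset": [0.0047, 0.0182, 0], "angular": [0, 0, 0], "jaw": 0.012}, {"offset": [0.0147, 0.034, 0], "angular": [0, 0, 0], "jaw": 0.012}, {"offset": [0.0292, 0.046, 0], "angular": [0, 0, 0], "jaw": 0.012}, {"offset": [0.0466, 0.0529, 0], "angular": [0, 0, 0], "jaw": 0.012}, {"offset": [0.0654, 0.0541, 0], "angular": [0, 0, 0], "jaw": 0.012}]}}

```text
time_s: 18.42
eef_pos: [641.0, -30.8, 237.5]
ee_rot: [0.001, 0.709, 0.706, -0.001]
force: [-7.2, -3.6, 7.8]
grip_width: 0.245
```

Call:
{"op": "move_arm", "data": {"motion": [{"offset": [0.0182, -0.0047, 0], "angular": [0, 0, 0], "jaw": 0.012}, {"offset": [0.034, -0.0147, 0], "angular": [0, 0, 0], "jaw": 0.012}, {"offset": [0.046, -0.0292, 0], "angular": [0, 0, 0], "jaw": 0.012}, {"offset": [0.0529, -0.0466, 0], "angular": [0, 0, 0], "jaw": 0.012}, {"offset": [0.0541, -0.0654, 0], "angular": [0, 0, 0], "jaw": 0.012}]}}

```text
time_s: 19.05
eef_pos: [575.5, 24.8, 237.5]
ee_rot: [0.001, 0.708, 0.706, 0.001]
force: [3.6, -4.2, 4.6]
grip_width: 0.242
```

Forces are small. I continue with the other half of turn one, then turn two.

Call:
{"op": "move_arm", "data": {"motion": [{"offset": [-0.0047, -0.0182, 0], "angular": [0, 0, 0], "jaw": 0.012}, {"offset": [-0.0147, -0.034, 0], "angular": [0, 0, 0], "jaw": 0.012}, {"offset": [-0.0292, -0.046, 0], "angular": [0, 0, 0], "jaw": 0.012}, {"offset": [-0.0466, -0.0529, 0], "angular": [0, 0, 0], "jaw": 0.012}, {"offset": [-0.0654, -0.0541, 0], "angular": [0, 0, 0], "jaw": 0.012}]}}

```text
time_s: 19.68
eef_pos: [521.2, -41.7, 237.5]
ee_rot: [0.0, 0.708, 0.706, 0.0]
force: [12.7, 4.8, -0.0]
grip_width: 0.244
```

Call:
{"op": "move_arm", "data": {"motion": [{"offset": [-0.0182, 0.0047, 0], "angular": [0, 0, 0], "jaw": 0.012}, {"offset": [-0.034, 0.0147, 0], "angular": [0, 0, 0], "jaw": 0.012}, {"offset": [-0.046, 0.0292, 0], "angular": [0, 0, 0], "jaw": 0.012}, {"offset": [-0.0529, 0.0466, 0], "angular": [0, 0, 0], "jaw": 0.012}, {"offset": [-0.0541, 0.0654, 0], "angular": [0, 0, 0], "jaw": 0.012}]}}

```text
time_s: 20.3
eef_pos: [586.6, -95.0, 237.4]
ee_rot: [-0.001, 0.708, 0.706, 0.0]
force: [-4.5, 15.4, 11.0]
grip_width: 0.243
```

```bash
python3 - <<'E'
from h import *
print(capxy());s=ctrl.sense();print(s['eef_pos'],s['force'])
E
```

```text
(array([585.98609467, -94.4268014 ]), array([302, 340,  31,  28, 701], dtype=int32))
[588.4921603  -94.66408223 237.43873501] [2.47957639 8.57025462 9.10907781]
```

Call:
{"op": "move_arm", "data": {"motion": [{"offset": [0.0047, 0.0182, 0], "angular": [0, 0, 0], "jaw": 0.012}, {"offset": [0.0147, 0.034, 0], "angular": [0, 0, 0], "jaw": 0.012}, {"offset": [0.0292, 0.046, 0], "angular": [0, 0, 0], "jaw": 0.012}, {"offset": [0.0466, 0.0529, 0], "angular": [0, 0, 0], "jaw": 0.012}, {"offset": [0.0654, 0.0541, 0], "angular": [0, 0, 0], "jaw": 0.012}]}}

```text
time_s: 20.98
eef_pos: [641.0, -31.4, 237.4]
ee_rot: [0.001, 0.709, 0.706, -0.001]
force: [-7.6, -4.1, 8.0]
grip_width: 0.242
```

Call:
{"op": "move_arm", "data": {"motion": [{"offset": [0.0182, -0.0047, 0], "angular": [0, 0, 0], "jaw": 0.012}, {"offset": [0.034, -0.0147, 0], "angular": [0, 0, 0], "jaw": 0.012}, {"offset": [0.046, -0.0292, 0], "angular": [0, 0, 0], "jaw": 0.012}, {"offset": [0.0529, -0.0466, 0], "angular": [0, 0, 0], "jaw": 0.012}, {"offset": [0.0541, -0.0654, 0], "angular": [0, 0, 0], "jaw": 0.012}]}}

```text
time_s: 21.6
eef_pos: [575.8, 24.8, 237.5]
ee_rot: [0.0, 0.708, 0.706, 0.001]
force: [2.8, -1.4, 6.0]
grip_width: 0.242
```

Call:
{"op": "move_arm", "data": {"motion": [{"offset": [-0.0047, -0.0182, 0], "angular": [0, 0, 0], "jaw": 0.012}, {"offset": [-0.0147, -0.034, 0], "angular": [0, 0, 0], "jaw": 0.012}, {"offset": [-0.0292, -0.046, 0], "angular": [0, 0, 0], "jaw": 0.012}, {"offset": [-0.0466, -0.0529, 0], "angular": [0, 0, 0], "jaw": 0.012}, {"offset": [-0.0654, -0.0541, 0], "angular": [0, 0, 0], "jaw": 0.012}]}}

```text
time_s: 22.22
eef_pos: [521.2, -41.9, 237.5]
ee_rot: [0.0, 0.708, 0.706, 0.0]
force: [11.9, 3.7, 0.7]
grip_width: 0.245
```

Call:
{"op": "move_arm", "data": {"motion": [{"offset": [-0.0182, 0.0047, 0], "angular": [0, 0, 0], "jaw": 0.012}, {"offset": [-0.034, 0.0147, 0], "angular": [0, 0, 0], "jaw": 0.012}, {"offset": [-0.046, 0.0292, 0], "angular": [0, 0, 0], "jaw": 0.012}, {"offset": [-0.052, 0.046, 0], "angular": [0, 0, 0], "jaw": 0.012}, {"offset": [-0.0538, 0.056, 0], "angular": [0, 0, 0], "jaw": 0.012}]}}

```text
time_s: 22.85
eef_pos: [577.7, -95.1, 237.4]
ee_rot: [-0.001, 0.708, 0.706, 0.0]
force: [-2.2, 10.2, 9.0]
grip_width: 0.242
```

Call:
{"op": "move_arm", "data": {"motion": [{"offset": [-0.0004, 0.005, 0], "angular": [0, 0, 0], "jaw": 0.012}, {"offset": [-0.0003, 0.008, 0], "angular": [0, 0, 0], "jaw": 0.012}, {"offset": [-0.0003, 0.0094, 0], "angular": [0, 0, 0], "jaw": 0.012}, {"offset": [-0.0003, 0.0094, 0], "angular": [0, 0, 0], "jaw": 0.012}, {"offset": [-0.0003, 0.0094, 0], "angular": [0, 0, 0], "jaw": 0.012}]}}

```text
time_s: 23.48
eef_pos: [586.5, -94.9, 237.4]
ee_rot: [-0.001, 0.708, 0.706, 0.0]
force: [-1.0, 8.5, 8.6]
grip_width: 0.244
```

```bash
python3 - <<'E'
from h import *
print(capxy());s=ctrl.sense();p=s['eef_pos'];print(p,s['ee_rot'],s['force'],s['grip_width'],s['time_s'],np.degrees(np.arctan2(*(p[:2]-H)[::-1])))
a=cap('top')['img'];b=cap('side')['img']
x=np.hstack([cv2.resize(a[140:340,140:500],(400,222)),np.zeros((222,0,3),np.uint8),cv2.resize(b[150:372,180:500],(400,222))])
cv2.imwrite('pics/fin.png',cv2.resize(x,(800,222))[:,:,::-1])
E
```

```text
(array([585.93250973, -94.43378439]), array([302, 340,  32,  29, 697], dtype=int32))
[586.5433191  -94.89412029 237.46413899] [-8.56896686e-04  7.08084807e-01  7.06126764e-01  4.04873260e-04] [-1.21440281  8.56418212  6.58067398] 0.24224712625330866 23.525 -84.98022575466194
```

View pics/fin.png

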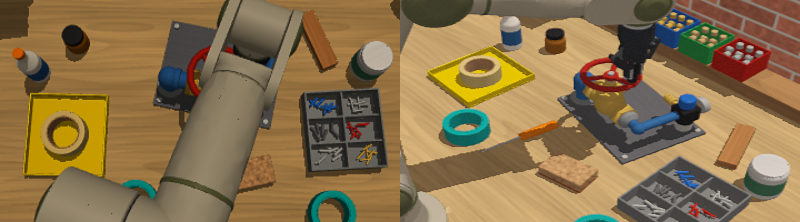

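All bystanders look undisturbed and the roll lies flat in the tray. The handle is 0.5 mm (0.5°) short of the stop reference, so I nudge it and firm up the grip.

Call:
{"op": "move_arm", "data": {"motion": [{"offset": [0, 0.0006, 0], "angular": [0, 0, 0], "jaw": 0.01}, {"offset": [0, 0.0006, 0], "angular": [0, 0, 0], "jaw": 0.01}, {"offset": [0, 0.0006, 0], "angular": [0, 0, 0], "jaw": 0.01}, {"offset": [0, 0.0006, 0], "angular": [0, 0, 0], "jaw": 0.01}, {"offset": [0, 0.0006, 0], "angular": [0, 0, 0], "jaw": 0.01}], "squeeze": 80}}

```text
time_s: 24.25
eef_pos: [587.0, -94.8, 237.5]
ee_rot: [-0.001, 0.708, 0.706, 0.0]
force: [-3.3, 8.9, 8.2]
grip_width: 0.239
```

```bash
python3 - <<'E'
from h import *
print(capxy());s=ctrl.sense();p=s['eef_pos'];print(p,s['force'],np.abs(s['dq']).max(),s['grip_width'],s['time_s'])
if np.hypot(*(p[:2]-[587.0,-94.75]))<0.8: print(ctrl.finish_job())
E
```

```text
(array([586.33669908, -94.36420646]), array([302, 340,  32,  28, 699], dtype=int32))
[586.96005197 -94.83846501 237.51426406] [-1.45371401  9.44919287  9.48057752] 0.0005134202226881445 0.2417338215103836 24.3
the job is handed in; nothing more can be done
None
```

The job is handed in, and I got no verdict back. I lifted the tape roll off the handle and set it flat in the yellow tray. Then I wound the handwheel clockwise to its stop, backed it off two full turns, and finished with the handle still gripped at 80 N.

- **Shut:** pushing with 34 N moved the handle only about 0.3 mm, so the wheel was hard against its stop.
- **Two turns:** I turned it counter-clockwise in eight quarter-turn moves and trimmed the end by about 0.5 mm. The handle finished within about 0.1 mm of its stop position by arm reading and 0.15 mm by camera, or roughly 0.1–0.2°.
- **Time and forces:** it took 24.3 s. The highest wrist force I read was about 34 N, and the arm was still at hand-in.
- **Bench:** the last pictures showed the roll flat in the tray and nothing else disturbed, judged by eye. The arm hid part of the bench from above.

**What disagreed:** my first estimate of the wheel centre, from the top camera, was about 3–4 mm off. The first part of the closing turn therefore pressed the handle sideways with up to about 29 N. I let go, took hold again on centre, and corrected the centre to (581.3, -35.2). After that, sideways forces mostly stayed below about 15 N.

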